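# Take up the play in a measuring wheel's hub

### The arm

A 6-joint arm with a two-finger parallel gripper is mounted at the origin on the work surface. World frame = base frame: x ahead of the robot, y to its left, z up, the work surface at z = 0. Lengths are in m, angles in rad, forces in N, time in s.
With the tool pointing down it reaches from about 0.375 to 0.975 m from the base axis. Payload 3.8 kg.
Tool frame: the origin (TCP) lies at the very end of the fingers, on their centre line; the grasp point (between the pads) lies 19 mm behind it; z points along the fingers, y is the direction in which the jaws open and shut (so a half turn about z gives the same grasp; the last joint's range is limited). The gripper opens to 85 mm and grips with 20 to 120 N. Pads are 22 mm wide; open, the fingers measure 114 mm over their backs; the gripper's body (76 mm by 85 mm) begins 54 mm behind the grasp point. The pads swing forward as they close: fully open they stand 13 mm farther back than shut.
Start: joints at [-1.15, 0.264, 1.604, -0, 1.274, -0.037], TCP at [0.298, -0.605, 0.231] pointing down, gripper open.
Joint ranges: [-2.63, 2.63], [-0.94, 2.18], [0.31, 2.57], [-1.31, 4.45], [0, 2.66], [-2.55, 2.55]. Speed limits (rad/s): [2.57, 2.57, 3.14, 3.14, 3.14, 3.14].

### API

Orientations are given as a rotation vector (axis times angle).
In Python, from workcell import read_state, read_camera, camera_info, finish_job gives the robot as it stands. The module is installed in compiled form; this text tells all that it offers.
- The arm moves only by the tool play_rows, never from a script. Its argument "motion" is a list of rows, each a list of 5 numbers: the shift along the tool's x, y, z in units of 1000 mm (1.0 is 1000 mm), then the turn about the tool's z in units of 2 pi rad (1.0 is 2 pi rad), then the finger opening in mm, from 0 to 85.4. A call has 1 to 5 rows; each row shifts and turns the commanded pose from where the row before left it, along the tool's axes as they then stand; what a row does not reach is not made up. A row lasts 1/8 s, in which the tool goes at most 62.5 mm and 10.7 degrees, less where a joint would pass 70% of its speed; a pose out of reach is approached as far as the arm can. A call with a number of a shift or a turn outside -1 to 1 is refused whole. A call with a gripper value outside its range is refused whole. The fingers move at their own pace and stop on an object; "squeeze" is the grip in N (left out, the last holds). Time passes only in rows, so rows that do not move let the fingers close. It gives the time, the measured TCP pose, the force and the opening at its end, in the units of the state.
- read_state(): the state, without advancing time (a new reading comes with each control period).
- read_camera(name): name is "side" or "top"; returns the picture (400x640x3 uint8, red, green, blue); there is no depth.
- camera_info(name): a dict with "intrinsics" (3x3 intrinsics, pixels), "pose" (4x4, takes a point from camera to world coordinates). Camera axes: x right, y down, z forward; pixel columns grow to the right and rows downward; lengths in m; the calibration is good to about 2 mm. A picture is of the moment at which its call begins. camera_info takes no time and is no camera call.
- finish_job(): hands the job in, once; it reports no verdict.
The state is a dict: "time": time; "q": joint angles; "joint_vel": joint speeds; "joint_torque": joint torques, N m; "tool_pos": TCP position; "tcp_rot": TCP orientation; "wrist_force": force on the tool from outside, world axes, zero at the start; "torque": the same for the moment, N m; "width": opening from 0.0 (shut) to 1.0 (fully open).
Only numpy, scipy, OpenCV 4.12 (cv2) and the standard library are available. Lean on these libraries where they do the work, as an engineer would, in place of code of your own. Each camera call takes 0.05 s, during which the arm holds its last target. There are 200 camera calls.

### The job

The survey measuring wheel held in the bench stand has gone slack in its hub. Pinch the top of the tyre and rock it fully to and fro along its axle twice to feel the play, then swing the hub's adjusting lever clockwise (seen from the lever side) until it comes up firm, without forcing it, then pinch the top of the tyre again and push it firmly to and fro twice to check that the play is gone. Let go of the wheel, leave the lever firm, and do not disturb the coins, brushes and other things on the table.

Things in the scene. Friction and masses are not known exactly. Their poses are not given: they have to be found in the camera images.
- stand: Grey bench work stand, screwed down, holding a small survey measuring wheel by its shaft. Origin on the table exactly below the wheel's hub; z up. The wheel's plane contains the stand's y axis and leans 35 degrees from upright, top towards the stand's -x: 'up the wheel' is (-0.574, 0, 0.819) in the stand's axes. Yaw is within 0.45 rad of zero, so the top leans towards the robot.
- hub (a point): Centre of the wheel's hub, fixed in the stand, 165 mm above the table; axes as the stand's. In them the axle, on the lever side (far and upper side), points along (0.819, 0, 0.574). The fork arm and the counter box run on the other, under side, 25 to 62 mm from the wheel's mid-plane, from the hub towards -y. Nothing fixed is near the upper half of the tyre.
- clamp (a point): Where the stand's clamp holds the wheel's 22 mm shaft, 205 mm from the hub towards the stand's -y, 145 mm above the table. Post below it, clamp 60 mm wide and up to 200 mm high, base plate 200 x 150 mm on the table; the shaft and its rubber grip run on to y = -420 mm.
- wheel: The measuring wheel: grey disc with five dark lightening holes and a black rubber tyre, 160 mm diameter, 16 mm wide over the tyre's flat sides (tyre 13 mm deep). Origin at the hub centre, z along the axle towards the lever side. It can also spin, which does not matter. Round its hub on the lever side lies the adjuster's steel flange, 47 mm radius, up to 24 mm from the wheel's mid-plane.
- rim_top (a point): The top of the tyre: the point of its outer rim highest up the leaning plane (80 mm from the hub centre), on the mid-plane of the tyre. It rocks with the wheel but does not spin with it. Its z axis is along the axle towards the lever side and its -x axis points away from the hub, up the wheel.
- wheel_play (a joint): Tilt of the wheel in its slack bearing, rad, about the level line in its plane through the hub. Positive: top of tyre towards the lever side. At lever 0 it rocks freely (under 1 N) between -0.05 and 0.05 (4 mm each way at the tyre's top) to firm ends and stays where left; this shrinks evenly to none at lever 1.18. Then 10 N at the tyre's top still springs it by some 0.007.
- adjuster (a joint): Angle of the hub's adjusting lever, rad: 0 slackest, starts at 0 to 0.3, comes up firm at its stop, 1.2; no play from 1.18. Grows as the lever swings clockwise seen from the lever side (its top goes towards the stand's +y). Stiff, about 3 N at the ball, steady all the way; stays where left.
- lever: Black adjusting lever pivoting on the axle, on the lever side: a bar 11 mm thick ending in a 15 mm ball. Angled outward: centreline 41 mm from the wheel's mid-plane at the axle, 47 mm at 30 mm out, 59 mm at the ball, 70 mm out. In the wheel's plane it points (adjuster - 0.60) rad from 'up the wheel' towards the stand's +y. Origin on the axle, 33 mm from the mid-plane.
- lever_tip (a point): Centre of the ball at the lever's end.
- coin_tray: Wooden coin tray 160 x 220 x 22 mm with bronze coins, lying loose. Origin under its centre.
- brush_a: Brush 210 mm long, lying beyond the stand. Origin at its middle.
- brush_b: Brush 180 mm long, lying beyond the stand. Origin at its middle.
- finds_box: Clear open box 140 x 200 x 100 mm. Origin under its centre.
- jar: Glass jar with metal cap, 60 mm diameter, 85 mm high, standing. Origin under its centre.
- spanner: Steel spanner 150 mm long lying beyond the wheel. Origin at its middle.
- tape: Roll of paper tape, 90 mm diameter, 19 mm high, lying flat to the left of the wheel. Origin under its centre.

How it is judged:
By the outcome, as a careful person would: the job done as asked, in the order asked, and still so for the second after the job is handed in, with the robot touching nothing.
It also fails if it takes over 72 s, if anything falls off the work surface, if the arm or the gripper's body presses on something with over 40 N, if the wrist force passes 120 N, or if a joint passes its speed limit or range.

## Working session

There is one attempt and no reset: what is moved stays moved. The work goes in short steps, Python scripts to look and compute and a tool call to move; the robot and the scene stay as the last step left them, time stands still between calls to the robot, and variables do not carry over. Pictures are saved under pics/ and viewed, about 8 in all and at most 12, crops included, and the job is handed in when it is done.

Besides the shell and the picture viewer there is one more tool, called after "Emit:" by a JSON object that holds its "api" and its "payload". play_rows: Moves the arm, as the interface text tells. Shifts and turns lie within -1 to 1; 1 stands for 1000 mm of shift or 2 pi rad of turn. Its arguments: {"type":"object","properties":{"motion":{"type":"array","items":{"type":"array","items":{"type":"number"}}},"squeeze":{"type":"number"}},"required":["motion"]}

```bash
mkdir -p pics; python3 - <<'E'
from workcell import *
import cv2,numpy as np
np.set_printoptions(precision=4,suppress=True)
for n in("side","top"):
    im=read_camera(n);cv2.imwrite(f"pics/{n}0.png",im[:,:,::-1]);i=camera_info(n);print(n,i["intrinsics"],i["pose"])
s=read_state();print(s)
E
```

```text
side [[406.1287   0.     317.339 ]
 [  0.     406.1287 201.0228]
 [  0.       0.       1.    ]] [[ 0.9873 -0.0791  0.1375  0.495 ]
 [-0.1575 -0.5926  0.79   -0.5858]
 [ 0.019  -0.8016 -0.5975  0.6808]
 [ 0.      0.      0.      1.    ]]
top [[445.1364   0.     327.7787]
 [  0.     445.1364 199.4129]
 [  0.       0.       1.    ]] [[-0.0022 -0.9947  0.103   0.5155]
 [-1.      0.0029  0.0067  0.1099]
 [-0.007  -0.103  -0.9947  1.1437]
 [ 0.      0.      0.      1.    ]]
{'time': 0.1, 'q': array([-1.1499,  0.2647,  1.6052, -0.    ,  1.2737, -0.0369]), 'joint_vel': array([ 0.0008, -0.0006, -0.0035, -0.0005,  0.0011, -0.0011]), 'joint_torque': array([  0.0003, -51.6706, -36.8591,  -0.0001,   0.0062,   0.    ]), 'tool_pos': array([ 0.2981, -0.6049,  0.2301]), 'tcp_rot': array([-3.0577, -0.7124,  0.0006]), 'wrist_force': array([-0.5084,  0.137 ,  1.2554]), 'torque': array([-0.0234,  0.0072, -0.0081]), 'width': 1.002519700095408}
```

View pics/side0.png

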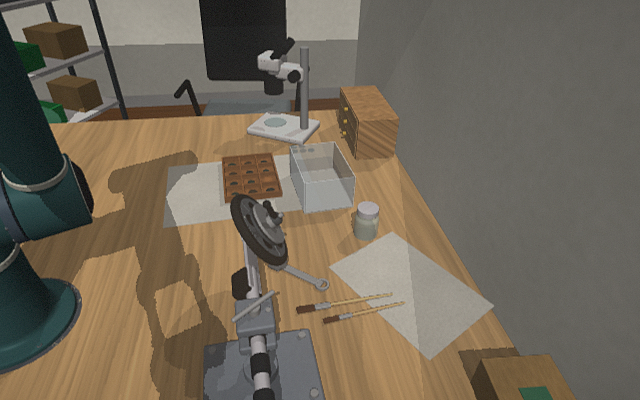

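View pics/top0.png

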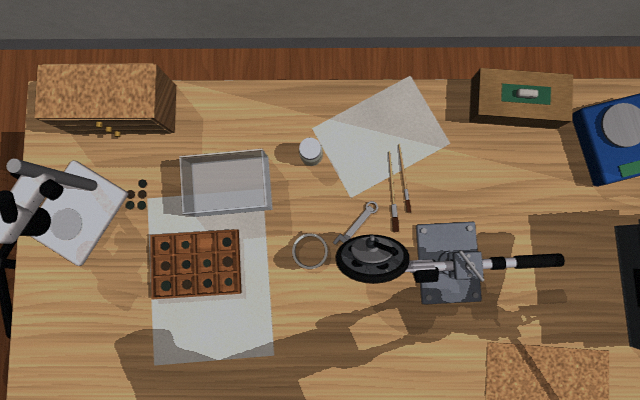

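```bash
python3 - <<'E'
import cv2,numpy as np
a=cv2.imread("pics/top0.png")[220:300,320:480];b=cv2.imread("pics/side0.png")[180:280,210:310]
a=cv2.resize(a,None,fx=5,fy=5,interpolation=cv2.INTER_CUBIC);cv2.imwrite("pics/ct.png",a)
b=cv2.resize(b,None,fx=6,fy=6,interpolation=cv2.INTER_CUBIC);cv2.imwrite("pics/cs.png",b)
E
```

```text
(no output)
```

View pics/ct.png

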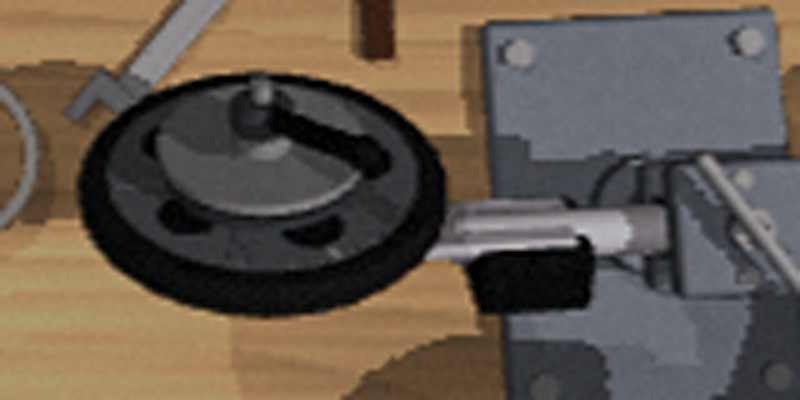

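View pics/cs.png

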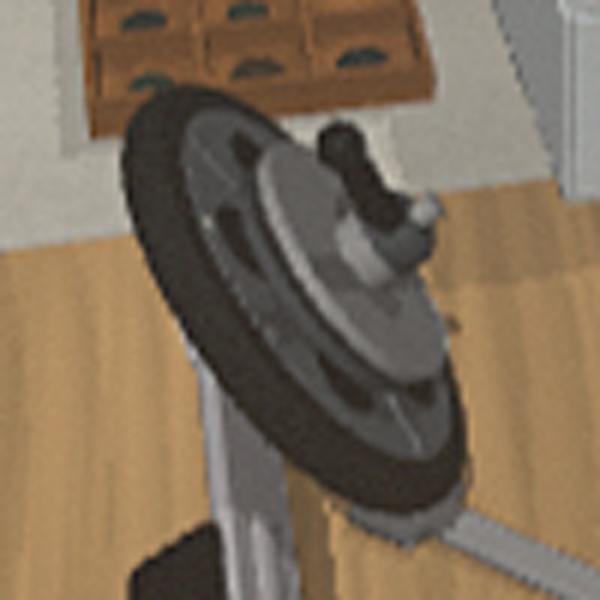

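```bash
cat >h.py <<'E'
from workcell import *
import cv2,numpy as np
np.set_printoptions(precision=4,suppress=True)
def ray(n,p):
    i=camera_info(n);T=i["pose"];d=T[:3,:3]@np.linalg.solve(i["intrinsics"],[p[0],p[1],1.]);return T[:3,3],d/np.linalg.norm(d)
def plane(n,p,z):
    o,d=ray(n,p);return o+d*(z-o[2])/d[2]
def tri(ps,pt):
    o1,d1=ray("side",ps);o2,d2=ray("top",pt)
    k=np.linalg.lstsq(np.c_[d1,-d2],o2-o1,rcond=None)[0];a=o1+k[0]*d1;b=o2+k[1]*d2
    return (a+b)/2,np.linalg.norm(a-b)
def proj(n,X):
    i=camera_info(n);T=i["pose"];c=T[:3,:3].T@(np.asarray(X)-T[:3,3]);c=i["intrinsics"]@c;return c[:2]/c[2]
A=np.array([.819,0,.574]);U=np.array([-.574,0,.819]);Y=np.array([0,1.,0])
def R(y):c,s=np.cos(y),np.sin(y);return np.array([[c,-s,0],[s,c,0],[0,0,1]])
def ball(adj):return .059*A+.07*(np.cos(adj-.6)*U+np.sin(adj-.6)*Y)
E
cat >m.py <<'E'
from h import *
t=cv2.imread("pics/top0.png");g=(t.max(2)<75).astype(np.uint8)*255;g[:, :330]=0;g[:,412:]=0;g[:225]=0;g[290:]=0
c=max(cv2.findContours(g,0,1)[0],key=cv2.contourArea);print("ell",cv2.fitEllipse(cv2.convexHull(c)),cv2.boundingRect(c))
C=cv2.fitEllipse(cv2.convexHull(c))[0]
print("hub top@.165",plane("top",(372.6,258.8),.165),plane("top",C,.165)); print("hub tri",tri((259,230),(372.6,258.8)))
b,e=tri((267,203.3),(394.6,251));print("ball",b,e)
ax,e=tri((281.3,215),(372.4,237.6));print("axle tip",ax,e)
P=[plane("top",p,.012) for p in((417,225),(474,222),(480,302),(422,304))];print(P)
for a,bb in((1,0),(2,3)):
    d=P[bb]-P[a];print("yaw",np.arctan2(-d[0],d[1]))
for a,bb in((3,0),(2,1)):
    d=P[bb]-P[a];print("yaw",np.arctan2(d[1],d[0]))
s=plane("top",(412,266.5),.164);e=plane("top",(562,260.5),.14);d=s-e;print("yaw shaft",np.arctan2(-d[0],d[1]))
E
python3 m.py
```

```text
ell ((372.12274169921875, 258.42578125), (48.82296371459961, 74.52188110351562), 91.70834350585938) (335, 234, 75, 50)
hub top@.165 [0.4864 0.0192 0.165 ] [0.4873 0.0202 0.165 ]
hub tri (array([0.4868, 0.0191, 0.1645]), np.float64(0.000709622137056466))
ball [ 0.5048 -0.0164  0.2539] 0.0009926428430469903
axle tip [0.5318 0.0218 0.1947] 0.00041560991889551474
[array([ 0.5667, -0.1087,  0.012 ]), array([ 0.574 , -0.2533,  0.012 ]), array([ 0.3747, -0.261 ,  0.012 ]), array([ 0.37  , -0.1166,  0.012 ])]
yaw 0.050079550333945115
yaw 0.03257999999275577
yaw 0.04043635427824485
yaw 0.03888247702958123
yaw shaft 0.03395318685291502
```

```bash
python3 - <<'E'
from h import *
hub=np.array([.487,.0195,.165]);M=R(.04)
for a in(0,.05,.1,.2,.3):
    X=hub+M@ball(a);print(a,X,(proj("top",X)-[320,220])*5,(proj("side",X)-[210,180])*6)
print("rim",hub+M@(.08*U))
for k in (-8,8):print((proj("top",hub+M@(.08*U+k/1000*A))-[320,220])*5,(proj("side",hub+M@(.08*U+k/1000*A))-[210,180])*6)
print(read_state()["q"])
E
```

```text
0 [ 0.5037 -0.0194  0.2462] [377.7481 156.3025] [338.5053 167.5673]
0.05 [ 0.5025 -0.0165  0.2477] [371.1214 159.4149] [333.4552 157.6523]
0.1 [ 0.5014 -0.0135  0.2492] [364.1861 162.3278] [328.7105 147.8865]
0.2 [ 0.4994 -0.0073  0.2517] [349.4662 167.5172] [320.1893 128.9213]
0.3 [ 0.4978 -0.0008  0.2536] [333.7531 171.8015] [313.0311 110.8983]
rim [0.4411 0.0177 0.2305]
[282.9132 327.2628] [106.3918 165.4759]
[283.5013 296.3088] [147.0657 136.851 ]
[-1.1499  0.2647  1.6052 -0.      1.2737 -0.0369]
```

Emit:
{"api": "play_rows", "payload": {"motion": [[0.034,-0.041,-0.02,0,45],[0.034,-0.041,-0.02,0,45],[0.034,-0.041,-0.02,0,45],[0.034,-0.041,-0.02,0,45],[0.034,-0.041,-0.02,0,45]], "squeeze": 25}}

```text
time: 0.72
tool_pos: [0.3602, -0.3446, 0.3314]
tcp_rot: [-3.059, -0.712, 0.0]
wrist_force: [1.2, -0.7, 1.0]
width: 0.529
```

Emit:
{"api": "play_rows", "payload": {"motion": [[0.034,-0.041,0,0,45],[0.034,-0.041,0,0,45],[0.034,-0.041,0,0,45],[0.034,-0.041,0,0,45],[0.034,-0.041,0,0,45]]}}

```text
time: 1.35
tool_pos: [0.4219, -0.0857, 0.331]
tcp_rot: [-3.06, -0.712, -0.0]
wrist_force: [1.2, -1.0, -0.6]
width: 0.529
```

Emit:
{"api": "play_rows", "payload": {"motion": [[0.034,-0.041,0,0,45],[0.034,-0.041,0,-0.0295,45],[0,0,0,-0.0295,45],[0,0,0,-0.0295,45],[0,0,0,-0.0295,45]]}}

```text
time: 1.98
tool_pos: [0.4465, 0.0166, 0.3307]
tcp_rot: [-2.587, -1.782, 0.001]
wrist_force: [-0.1, 0.1, 0.3]
width: 0.527
```

Emit:
{"api": "play_rows", "payload": {"motion": [[0,0,0,-0.0295,45],[0,0,0,-0.0295,45],[0,0,0,-0.0065,45],[0,0,0,0,45]]}}

```text
time: 2.48
tool_pos: [0.4465, 0.0162, 0.3308]
tcp_rot: [-2.177, -2.264, 0.001]
wrist_force: [-1.2, 0.0, 0.0]
width: 0.523
```

```bash
cat >>h.py <<'E'
from scipy.spatial.transform import Rotation as Ro
def to(target,yaw=None):
    s=read_state();M=Ro.from_rotvec(s["tcp_rot"]).as_matrix();print("t",s["time"],"tcp",s["tool_pos"],"F",s["wrist_force"],"w",s["width"]*85.4,"yawY",np.arctan2(M[1,1],M[0,1]),"zaxis",M[:,2])
    print("shift tool axes mm",1000*M.T@(np.array(target)-s["tool_pos"]))
E
python3 -c "
from h import *
to([.447,.018,.33])"
```

```text
t 2.475 tcp [0.4465 0.0162 0.3308] F [-1.1959  0.0416  0.0049] w 44.645424732669355 yawY 0.039431210231798554 zaxis [-0.0009 -0.     -1.    ]
shift tool axes mm [1.814  0.533  0.8198]
```

Emit:
{"api": "play_rows", "payload": {"motion": [[0.002,0,0.05,0,45],[0,0,0.03,0,45],[0,0,0.015,0,45],[0,0,0,0,45]]}}

```text
time: 2.98
tool_pos: [0.4461, 0.0181, 0.2354]
tcp_rot: [-2.176, -2.264, 0.002]
wrist_force: [0.1, 0.3, 0.6]
width: 0.523
```

```bash
cat >snap.py <<'E'
import sys
from h import *
a=read_camera("side")[140:280,190:350];b=read_camera("top")[200:320,320:480]
cv2.imwrite(sys.argv[1],np.hstack([cv2.resize(x,(400,300 if x is b else 350),interpolation=cv2.INTER_CUBIC)[:300] for x in(a,b)])[:,:,::-1])
E
python3 snap.py pics/s1.png
```

```text
(no output)
```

View pics/s1.png

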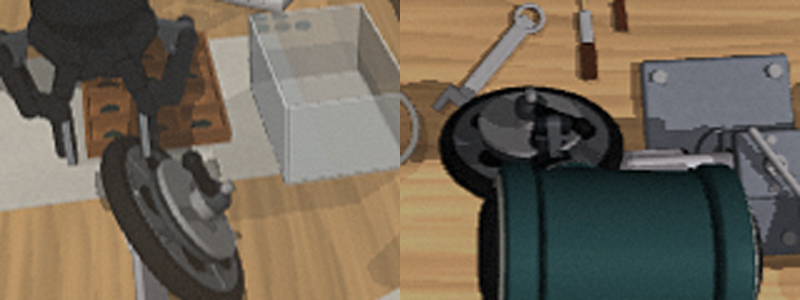

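Emit:
{"api": "play_rows", "payload": {"motion": [[0,0,0.009,0,45],[0,0,0.008,0,45],[0,0,0,0,45]]}}

```text
time: 3.45
tool_pos: [0.4461, 0.0182, 0.2184]
tcp_rot: [-2.176, -2.264, 0.002]
wrist_force: [0.9, -0.2, -1.0]
width: 0.525
```

Emit:
{"api": "play_rows", "payload": {"motion": [[0,0,0,0,30],[0,0,0,0,24],[0,0,0,0,24]]}}

```text
time: 3.82
tool_pos: [0.4469, 0.0182, 0.2195]
tcp_rot: [2.176, 2.265, 0.0]
wrist_force: [-0.2, -0.3, -0.1]
width: 0.282
```

Emit:
{"api": "play_rows", "payload": {"motion": [[0,0,0,0,18],[0,0,0,0,10],[0,0,0,0,10],[0,0,0,0,10]]}}

```text
time: 4.32
tool_pos: [0.4469, 0.0182, 0.2195]
tcp_rot: [2.176, 2.265, 0.0]
wrist_force: [0.2, 0.2, 1.3]
width: 0.229
```

```bash
python3 snap.py pics/s2.png; python3 -c "
from h import *
to([.447,.018,.22])"
```

```text
t 4.425 tcp [0.4469 0.0182 0.2195] F [ 0.0823 -0.8238  1.9587] w 19.138410085159283 yawY 0.04001671490654301 zaxis [ 0.0003 -0.     -1.    ]
shift tool axes mm [-0.1757  0.0871 -0.5388]
```

View pics/s2.png

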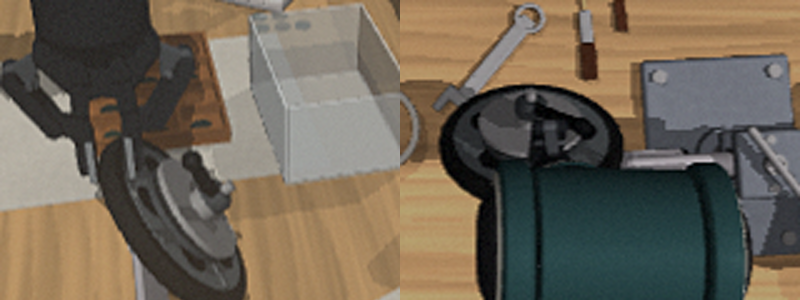

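Emit:
{"api": "play_rows", "payload": {"motion": [[0,0.0008,-0.0006,0,10],[0,0.0008,-0.0006,0,10],[0,0.0008,-0.0006,0,10],[0,0,0,0,10]]}}

```text
time: 4.92
tool_pos: [0.4489, 0.0183, 0.2214]
tcp_rot: [-2.176, -2.265, 0.001]
wrist_force: [-2.8, 0.2, 6.3]
width: 0.215
```

Emit:
{"api": "play_rows", "payload": {"motion": [[0,0.0008,-0.0006,0,10],[0,0.0008,-0.0006,0,10],[0,0,0,0,10]]}}

```text
time: 5.3
tool_pos: [0.4504, 0.0183, 0.2228]
tcp_rot: [-2.176, -2.265, 0.001]
wrist_force: [-3.9, 0.4, 7.4]
width: 0.218
```

Emit:
{"api": "play_rows", "payload": {"motion": [[0,0.0008,-0.0006,0,10],[0,0.0008,-0.0006,0,10],[0,0,0,0,10]]}}

```text
time: 5.68
tool_pos: [0.4517, 0.0184, 0.2239]
tcp_rot: [-2.176, -2.265, 0.002]
wrist_force: [-5.7, 0.6, 7.0]
width: 0.209
```

```bash
cat >>h.py <<'E'
def st():
    s=read_state();M=R(.04);f=M.T@s["wrist_force"];p=M.T@(s["tool_pos"]-[.4469,.0182,.2195]);print("t %.2f"%s["time"],"p A,U,Y mm",1000*np.array([p@A,p@U,p[1]]),"F A,U,Y",np.array([f@A,f@U,f[1]]),"w",s["width"]*85.4)
E
python3 -c "
from h import *
st()";python3 snap.py pics/s3.png
```

```text
t 5.67 p A,U,Y mm [6.423  0.8629 0.0133] F A,U,Y [-0.5844  8.995   0.7993] w 17.8382210940948
```

View pics/s3.png

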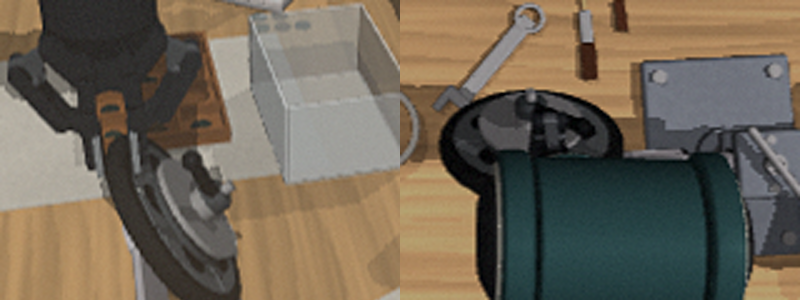

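Emit:
{"api": "play_rows", "payload": {"motion": [[0,0.0008,-0.0006,0,10],[0,0.0008,-0.0006,0,10],[0,0,0,0,10]]}}

```text
time: 6.15
tool_pos: [0.452, 0.0184, 0.2242]
tcp_rot: [-2.174, -2.263, 0.005]
wrist_force: [-7.0, 0.3, 5.2]
width: 0.212
```

```bash
python3 -c "
from h import *
st()"
```

```text
t 6.15 p A,U,Y mm [6.9033 0.8812 0.0288] F A,U,Y [-2.7088  8.215   0.593 ] w 18.076103189663716
```

Emit:
{"api": "play_rows", "payload": {"motion": [[0,0,0,0,10],[0,0,0,0,10]]}}

```text
time: 6.4
tool_pos: [0.452, 0.0184, 0.2242]
tcp_rot: [-2.174, -2.263, 0.005]
wrist_force: [-8.2, -1.1, 5.4]
width: 0.213
```

```bash
python3 -c "
from h import *
st();s=read_state();print(s['torque'],s['joint_torque'],s['q'],s['wrist_force'])"
```

```text
t 6.40 p A,U,Y mm [6.8927 0.8766 0.0249] F A,U,Y [-3.6896  9.1401 -0.7388] w 18.166045328121783
[0.0257 1.261  0.0772] [ -0.1633 -25.0138 -37.2069   0.0653  -2.5037   0.0556] [-0.0142 -0.1601  2.062  -0.0002  1.2444 -0.0542] [-8.2301 -1.0688  5.3667]
```

Emit:
{"api": "play_rows", "payload": {"motion": [[0,0.0008,-0.0006,0,10],[0,0.0008,-0.0006,0,10],[0,0,0,0,10]]}}

```text
time: 6.78
tool_pos: [0.4525, 0.0185, 0.2246]
tcp_rot: [-2.173, -2.262, 0.009]
wrist_force: [-9.1, 0.4, 4.9]
width: 0.209
```

```bash
python3 -c "
from h import *
st()"
```

```text
t 6.78 p A,U,Y mm [7.4833 0.9394 0.055 ] F A,U,Y [-4.6342  9.217   0.7939] w 17.823706952095854
```

Emit:
{"api": "play_rows", "payload": {"motion": [[0,-0.0016,0.0012,0,10],[0,-0.0016,0.0012,0,10],[0,-0.0016,0.0012,0,10],[0,-0.0016,0.0012,0,10],[0,0,0,0,10]]}}

```text
time: 7.4
tool_pos: [0.4504, 0.0183, 0.2231]
tcp_rot: [2.175, 2.264, 0.004]
wrist_force: [-4.1, 0.6, 10.2]
width: 0.205
```

```bash
python3 -c "
from h import *
st()"
```

```text
t 7.40 p A,U,Y mm [ 4.9021  0.9595 -0.0361] F A,U,Y [ 2.5237 10.6459  0.7517] w 17.530859589479835
```

Emit:
{"api": "play_rows", "payload": {"motion": [[0,-0.0016,0.0012,0,10],[0,-0.0016,0.0012,0,10],[0,0,0,0,10]]}}

```text
time: 7.78
tool_pos: [0.4487, 0.0181, 0.2219]
tcp_rot: [2.173, 2.262, 0.008]
wrist_force: [-1.6, 0.2, 12.0]
width: 0.214
```

```bash
python3 -c "
from h import *
st()"
```

```text
t 7.78 p A,U,Y mm [ 2.9027  0.9443 -0.1862] F A,U,Y [ 5.6296 10.7408  0.2634] w 18.28481766013443
```

Emit:
{"api": "play_rows", "payload": {"motion": [[0,-0.0016,0.0012,0,10],[0,-0.0016,0.0012,0,10],[0,0,0,0,10]]}}

```text
time: 8.15
tool_pos: [0.4464, 0.0179, 0.2204]
tcp_rot: [2.172, 2.26, 0.01]
wrist_force: [-2.3, 0.8, 15.4]
width: 0.211
```

```bash
python3 -c "
from h import *
st()"; python3 snap.py pics/s4.png
```

```text
t 8.15 p A,U,Y mm [ 0.0746  1.0693 -0.2834] F A,U,Y [ 6.9967 13.9356  0.9213] w 18.039543023136147
```

View pics/s4.png

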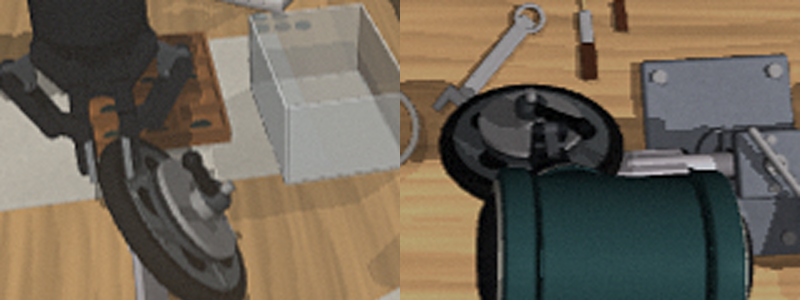

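```bash
cat >tilt.py <<'E'
import sys
from h import *
from scipy.ndimage import map_coordinates
hub=np.array([.487,.0195,.165]);M=R(.04)
def edge(img,n,psi,sgn,rad=.08,th=90):
    # scan along projected A through a rim point at angle psi from 'up the wheel'; returns A-offset (mm) of wood->tyre crossing
    g=img.max(2).astype(float);c=hub+M@(rad*(np.cos(psi)*U+np.sin(psi)*Y))
    k=np.arange(-24,20,.25)*sgn;P=np.array([proj(n,c+M@A*x/1000) for x in k])
    v=map_coordinates(g,[P[:,1],P[:,0]],order=1);i=np.argmax(v<th)
    return k[i-1]+(k[i]-k[i-1])*(v[i-1]-th)/(v[i-1]-v[i]) if i else np.nan
def tilt(s,t):
    a=[edge(s,"side",p,1) for p in(2.6,2.8,3.0,3.2,3.4)];b=[edge(t,"top",p,-1) for p in(2.7,2.85,3.3,3.45)]
    print("side bottom A mm",np.array(a),"top bottom",np.array(b))
if __name__=="__main__":
    tilt(*[cv2.imread(f"pics/{n}0.png")[:,:,::-1] for n in("side","top")])
    tilt(read_camera("side"),read_camera("top"));st()
E
python3 tilt.py
```

```text
side bottom A mm [nan nan nan nan nan] top bottom [10.2593 10.2454 10.1201 10.5996]
side bottom A mm [nan nan nan nan nan] top bottom [12.3821 12.6679 12.7702 13.099 ]
t 8.35 p A,U,Y mm [ 0.084   1.0755 -0.2732] F A,U,Y [ 6.389  13.6899  0.433 ] w 17.698426527895382
```

Emit:
{"api": "play_rows", "payload": {"motion": [[0,-0.0016,0.0012,0,10],[0,0,0,0,10]]}}

```text
time: 8.6
tool_pos: [0.4458, 0.0178, 0.22]
tcp_rot: [2.171, 2.259, 0.013]
wrist_force: [-1.1, -0.3, 17.1]
width: 0.209
```

```bash
sed -i '/^    tilt(\*/d; s/^    a=.*;b=/    a=0;b=/' tilt.py; python3 tilt.py
```

```text
side bottom A mm 0 top bottom [12.8355 12.915  12.9158 13.3598]
t 8.70 p A,U,Y mm [-0.6406  1.0907 -0.3282] F A,U,Y [ 9.7577 14.0923  1.1977] w 18.08114061313057
```

Emit:
{"api": "play_rows", "payload": {"motion": [[0,0.0024,-0.0018,0,10],[0,0.0024,-0.0018,0,10],[0,0.0024,-0.0018,0,10],[0,0.0024,-0.0018,0,10],[0,0,0,0,10]]}}

```text
time: 9.32
tool_pos: [0.4503, 0.0182, 0.2234]
tcp_rot: [-2.176, -2.265, 0.002]
wrist_force: [-7.2, -0.5, 10.0]
width: 0.212
```

```bash
python3 tilt.py
```

```text
side bottom A mm 0 top bottom [8.2803 7.7113 8.3274 7.9762]
t 9.43 p A,U,Y mm [ 5.0136  1.277  -0.1344] F A,U,Y [ 0.2211 12.958   0.5983] w 18.066801882533646
```

Emit:
{"api": "play_rows", "payload": {"motion": [[0,0.0024,-0.0018,0,10],[0,0.0016,-0.0012,0,10],[0,0,0,0,10]]}}

```text
time: 9.8
tool_pos: [0.4521, 0.0184, 0.2249]
tcp_rot: [-2.173, -2.262, 0.008]
wrist_force: [-10.6, 0.0, 8.5]
width: 0.204
```

```bash
python3 tilt.py
```

```text
side bottom A mm 0 top bottom [6.5745 6.5071 6.2078 5.7479]
t 9.90 p A,U,Y mm [ 7.3598  1.4533 -0.0749] F A,U,Y [-4.1516 11.6866  0.0452] w 17.626931194125852
```

Emit:
{"api": "play_rows", "payload": {"motion": [[0,0.0016,-0.0012,0,10],[0,0.0016,-0.0012,0,10],[0,0,0,0,10]]}}

```text
time: 10.28
tool_pos: [0.4528, 0.0184, 0.2255]
tcp_rot: [-2.17, -2.259, 0.014]
wrist_force: [-14.0, -0.9, 6.0]
width: 0.204
```

```bash
python3 tilt.py
```

```text
side bottom A mm 0 top bottom [6.0177 6.0411 6.0202 5.6262]
t 10.38 p A,U,Y mm [ 8.357   1.5432 -0.0187] F A,U,Y [-8.3784 12.1616 -0.5574] w 17.400137452335866
```

Emit:
{"api": "play_rows", "payload": {"motion": [[0,-0.004,0.003,0,10],[0,-0.004,0.003,0,10],[0,-0.004,0.003,0,10],[0,-0.004,0.003,0,10],[0,0,0,0,10]]}}

```text
time: 11.0
tool_pos: [0.4456, 0.0178, 0.2207]
tcp_rot: [2.171, 2.26, 0.01]
wrist_force: [-3.0, 0.4, 19.0]
width: 0.201
```

```bash
python3 tilt.py
```

```text
side bottom A mm 0 top bottom [12.8298 12.912  12.931  13.3726]
t 11.10 p A,U,Y mm [-0.4111  1.7063 -0.3363] F A,U,Y [ 8.157  17.9969  0.3349] w 17.464570388330845
```

Emit:
{"api": "play_rows", "payload": {"motion": [[0,-0.0016,0.0012,0,10],[0,-0.0016,0.0012,0,10],[0,0,0,0,10]]}}

```text
time: 11.48
tool_pos: [0.4448, 0.0176, 0.2201]
tcp_rot: [2.169, 2.257, 0.016]
wrist_force: [-1.3, 0.1, 22.1]
width: 0.207
```

```bash
python3 tilt.py
```

```text
side bottom A mm 0 top bottom [13.5923 13.2545 14.0714 13.5516]
t 11.57 p A,U,Y mm [-1.3888  1.6677 -0.4793] F A,U,Y [12.7028 19.0052 -0.8152] w 17.345232228486825
```

Emit:
{"api": "play_rows", "payload": {"motion": [[0,0.004,-0.003,0,10],[0,0.004,-0.003,0,10],[0,0.004,-0.003,0,10],[0,0.004,-0.003,0,10],[0,0.004,-0.003,0,10]]}}

```text
time: 12.2
tool_pos: [0.4534, 0.0185, 0.2267]
tcp_rot: [-2.17, -2.259, 0.015]
wrist_force: [-18.3, -0.7, 3.7]
width: 0.195
```

Emit:
{"api": "play_rows", "payload": {"motion": [[0,0,0,0,10],[0,0,0,0,10]]}}

```text
time: 12.45
tool_pos: [0.453, 0.0185, 0.2264]
tcp_rot: [-2.17, -2.259, 0.016]
wrist_force: [-16.4, -1.6, 7.3]
width: 0.193
```

```bash
python3 tilt.py
```

```text
side bottom A mm 0 top bottom [5.5955 6.1386 6.0383 5.362 ]
t 12.55 p A,U,Y mm [8.9757 2.107  0.0343] F A,U,Y [-8.7004 16.2241 -0.1681] w 16.72507590551472
```

Emit:
{"api": "play_rows", "payload": {"motion": [[0,-0.004,0.003,0,10],[0,-0.004,0.003,0,10],[0,-0.004,0.003,0,10],[0,-0.004,0.003,0,10],[0,-0.004,0.003,0,10]]}}

```text
time: 13.18
tool_pos: [0.4438, 0.0177, 0.2202]
tcp_rot: [2.17, 2.258, 0.014]
wrist_force: [-3.9, -0.5, 31.0]
width: 0.197
```

Emit:
{"api": "play_rows", "payload": {"motion": [[0,0,0,0,10],[0,0,0,0,10]]}}

```text
time: 13.42
tool_pos: [0.4441, 0.0176, 0.2205]
tcp_rot: [2.169, 2.258, 0.014]
wrist_force: [-3.5, 0.9, 27.0]
width: 0.194
```

```bash
python3 tilt.py
```

```text
side bottom A mm 0 top bottom [13.6134 14.2088 14.7018 13.8951]
t 13.53 p A,U,Y mm [-1.6902  2.4272 -0.4432] F A,U,Y [12.3965 25.2589 -0.0656] w 16.635071968127235
```

Emit:
{"api": "play_rows", "payload": {"motion": [[0,0.004,-0.003,0,10],[0,0.004,-0.003,0,10],[0,0.001,-0.001,0,10],[0,0,0,0,10]]}}

```text
time: 14.02
tool_pos: [0.4471, 0.018, 0.2229]
tcp_rot: [-2.176, -2.265, 0.002]
wrist_force: [-11.5, -0.6, 18.6]
width: 0.195
```

Emit:
{"api": "play_rows", "payload": {"motion": [[0,0,0,0,24],[0,0,0,0,32],[0,0,0,0,40],[0,0,0,0,40]]}}

```text
time: 14.52
tool_pos: [0.4476, 0.0182, 0.2198]
tcp_rot: [-2.176, -2.265, 0.001]
wrist_force: [0.0, 0.5, -1.0]
width: 0.465
```

```bash
python3 tilt.py
```

```text
side bottom A mm 0 top bottom [10.9439 11.4553 12.0559 11.1364]
t 14.62 p A,U,Y mm [ 0.9697 -0.0786 -0.0341] F A,U,Y [-0.1311  0.8153  0.1368] w 39.99211122146183
```

Emit:
{"api": "play_rows", "payload": {"motion": [[0,0,-0.02,0,40],[0,0,-0.05,0,30],[0,0,-0.04,0,0],[-0.034,0.0245,0,0,0],[-0.033,0.0245,0,0,0]]}}

```text
time: 15.25
tool_pos: [0.5005, -0.0473, 0.3316]
tcp_rot: [2.174, 2.265, 0.003]
wrist_force: [0.7, -0.4, 0.3]
width: -0.001
```

Emit:
{"api": "play_rows", "payload": {"motion": [[0,0,0.04,0,0],[0,0,0.035,0,0],[0,0,0,0,0]]}}

```text
time: 15.62
tool_pos: [0.4971, -0.0466, 0.2518]
tcp_rot: [-2.173, -2.261, 0.007]
wrist_force: [-1.1, 0.5, -0.1]
width: 0.002
```

```bash
python3 -c "
from h import *
to([.499,-.047,.24])"; python3 snap.py pics/s5.png
```

```text
t 15.625 tcp [ 0.4971 -0.0466  0.2518] F [-1.0784  0.488  -0.1456] w 0.1570046619274453 yawY 0.03963479602792612 zaxis [-0.0072  0.0011 -1.    ]
shift tool axes mm [-0.4995  1.9993 11.792 ]
```

View pics/s5.png

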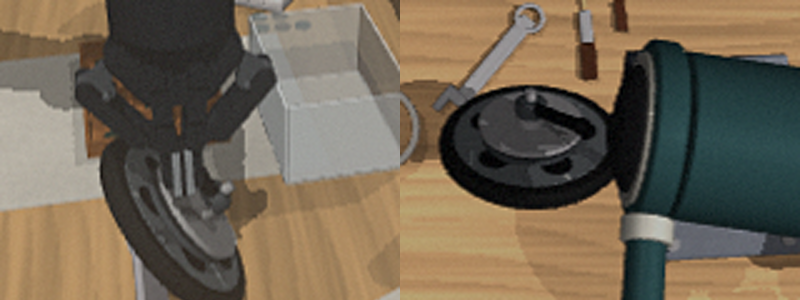

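Emit:
{"api": "play_rows", "payload": {"motion": [[0,0.002,0.012,0,0],[0.006,0,0,0,0],[0.006,0,0,0,0],[0.006,0,0,0,0],[0,0,0,0,0]]}}

```text
time: 16.35
tool_pos: [0.501, -0.029, 0.2441]
tcp_rot: [2.174, 2.265, -0.001]
wrist_force: [-1.5, -3.9, 2.3]
width: -0.002
```

Emit:
{"api": "play_rows", "payload": {"motion": [[0.006,0,0,0,0],[0.006,0,0,0,0],[0.006,0,0,0,0],[0.006,0,0,0,0],[0,0,0,0,0]]}}

```text
time: 16.98
tool_pos: [0.5, -0.0044, 0.2436]
tcp_rot: [2.176, 2.266, 0.001]
wrist_force: [-0.5, -3.2, 2.3]
width: 0.002
```

```bash
python3 -c "
from h import *
to([.499,.041,.24])"; python3 snap.py pics/s6.png
```

```text
t 16.975 tcp [ 0.5    -0.0044  0.2436] F [-0.5317 -3.2132  2.3439] w 0.1818474104859425 yawY 0.04039521135338441 zaxis [ 0.0008  0.0002 -1.    ]
shift tool axes mm [45.3574  0.855   3.5722]
```

View pics/s6.png

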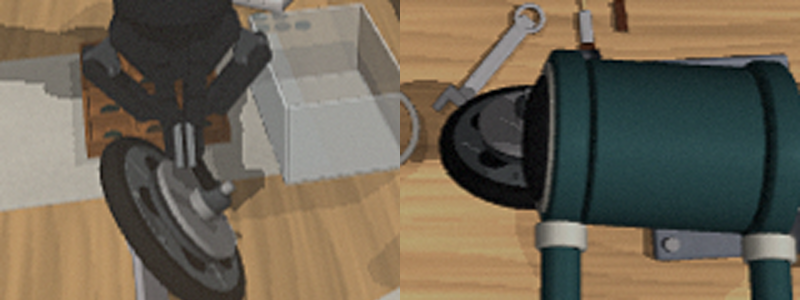

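Emit:
{"api": "play_rows", "payload": {"motion": [[0.007,0,0.001,0,0],[0.007,0,0.001,0,0],[0.007,0,0.001,0,0],[0.007,0,0,0,0],[0,0,0,0,0]]}}

```text
time: 17.7
tool_pos: [0.4986, 0.0242, 0.2398]
tcp_rot: [-2.175, -2.266, -0.001]
wrist_force: [-0.0, -2.5, -0.4]
width: 0.001
```

Emit:
{"api": "play_rows", "payload": {"motion": [[0.003,0,0,0,0],[0.003,0,0,0,0],[0.002,0,0,0,0],[0,0,0,0,0]]}}

```text
time: 18.2
tool_pos: [0.498, 0.0314, 0.2401]
tcp_rot: [-2.176, -2.265, 0.001]
wrist_force: [0.6, -4.0, -1.2]
width: -0.0
```

Emit:
{"api": "play_rows", "payload": {"motion": [[0.002,0,0,0,0],[0.002,0,0,0,0],[0,0,0,0,0]]}}

```text
time: 18.58
tool_pos: [0.4979, 0.0355, 0.2402]
tcp_rot: [-2.176, -2.265, 0.0]
wrist_force: [-0.9, -4.2, 0.3]
width: 0.002
```

Emit:
{"api": "play_rows", "payload": {"motion": [[0.002,0,0,0,0],[0,0,0,0,0]]}}

```text
time: 18.82
tool_pos: [0.498, 0.0375, 0.2403]
tcp_rot: [-2.176, -2.265, -0.0]
wrist_force: [-1.4, -2.7, -0.6]
width: 0.001
```

Emit:
{"api": "play_rows", "payload": {"motion": [[0.002,0,0,0,0],[0,0,0,0,0]]}}

```text
time: 19.08
tool_pos: [0.498, 0.0394, 0.2403]
tcp_rot: [-2.176, -2.265, -0.0]
wrist_force: [-0.6, -4.2, -0.5]
width: -0.003
```

Emit:
{"api": "play_rows", "payload": {"motion": [[0.001,0,0,0,0],[0,0,0,0,0]]}}

```text
time: 19.32
tool_pos: [0.4979, 0.0402, 0.2402]
tcp_rot: [2.176, 2.265, -0.0]
wrist_force: [-0.4, -4.1, -0.6]
width: -0.006
```

Emit:
{"api": "play_rows", "payload": {"motion": [[0.001,0,0,0,0],[0,0,0,0,0]]}}

```text
time: 19.58
tool_pos: [0.4979, 0.0412, 0.2403]
tcp_rot: [-2.177, -2.265, 0.0]
wrist_force: [-0.8, -4.6, -0.6]
width: -0.001
```

Emit:
{"api": "play_rows", "payload": {"motion": [[0.001,0,0,0,0],[0,0,0,0,0]]}}

```text
time: 19.82
tool_pos: [0.4978, 0.0423, 0.2404]
tcp_rot: [-2.176, -2.265, 0.0]
wrist_force: [-1.0, -4.1, 0.3]
width: 0.003
```

Emit:
{"api": "play_rows", "payload": {"motion": [[0.001,0,0,0,0],[0,0,0,0,0]]}}

```text
time: 20.08
tool_pos: [0.4978, 0.043, 0.2403]
tcp_rot: [2.176, 2.265, -0.001]
wrist_force: [-1.4, -4.8, 0.1]
width: -0.001
```

Emit:
{"api": "play_rows", "payload": {"motion": [[0.001,0,0,0,0],[0,0,0,0,0]]}}

```text
time: 20.32
tool_pos: [0.4978, 0.0432, 0.2402]
tcp_rot: [2.176, 2.264, -0.002]
wrist_force: [-0.3, -8.9, 0.7]
width: -0.001
```

Emit:
{"api": "play_rows", "payload": {"motion": [[0.001,0,0,0,0],[0,0,0,0,0]]}}

```text
time: 20.58
tool_pos: [0.4977, 0.0434, 0.2402]
tcp_rot: [2.175, 2.264, -0.004]
wrist_force: [-0.3, -10.5, -1.1]
width: 0.003
```

Emit:
{"api": "play_rows", "payload": {"motion": [[-0.012,0,0,0,0],[-0.008,0,-0.04,0,0],[0,0,-0.05,0,0],[-0.0015,-0.0265,0,0,45],[-0.0015,-0.0265,0,0,45]]}}

```text
time: 21.2
tool_pos: [0.4459, 0.021, 0.3315]
tcp_rot: [-2.176, -2.266, -0.006]
wrist_force: [-1.0, 0.3, -0.6]
width: 0.417
```

Emit:
{"api": "play_rows", "payload": {"motion": [[0,0,0.04,0,45],[0,0,0.04,0,45],[0,0,0.015,0,45],[0,0,0,0,45]]}}

```text
time: 21.7
tool_pos: [0.4453, 0.0205, 0.2347]
tcp_rot: [-2.175, -2.264, 0.001]
wrist_force: [-0.0, 0.3, 0.6]
width: 0.523
```

```bash
python3 -c "
from h import *
to([.4455,.018,.218])";python3 tilt.py; python3 snap.py pics/s7.png
```

```text
t 21.7 tcp [0.4453 0.0205 0.2347] F [-0.0439  0.31    0.569 ] w 44.69777653682137 yawY 0.03992999902838078 zaxis [-0.0018  0.001  -1.    ]
shift tool axes mm [-2.5187  0.1443 16.6869]
side bottom A mm 0 top bottom [ 9.8678  9.8969  9.5041 10.2911]
t 21.80 p A,U,Y mm [ 9.9803 14.1718  2.1438] F A,U,Y [-0.8013  0.633   0.3901] w 44.87923099279965
```

View pics/s7.png

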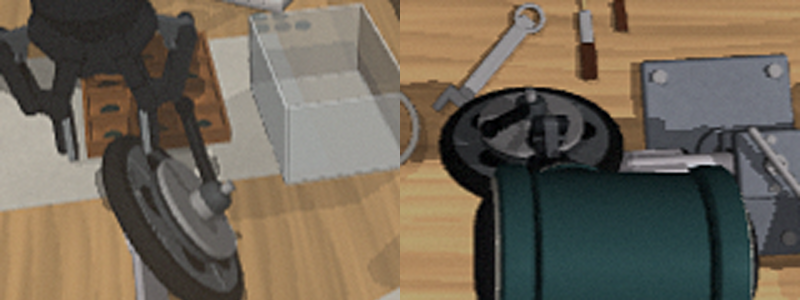

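Emit:
{"api": "play_rows", "payload": {"motion": [[-0.0025,0,0.009,0,45],[0,0,0.008,0,45],[0,0,0,0,30],[0,0,0,0,24],[0,0,0,0,24]]}}

```text
time: 22.52
tool_pos: [0.4476, 0.0177, 0.2193]
tcp_rot: [2.175, 2.263, 0.005]
wrist_force: [5.3, 0.4, -0.1]
width: 0.281
```

Emit:
{"api": "play_rows", "payload": {"motion": [[0,0,0,0,18],[0,0,0,0,10],[0,0,0,0,10],[0,0,0,0,10]], "squeeze": 35}}

```text
time: 23.02
tool_pos: [0.4486, 0.0177, 0.2202]
tcp_rot: [2.173, 2.262, 0.008]
wrist_force: [5.7, 0.4, 1.8]
width: 0.22
```

```bash
python3 tilt.py
```

```text
side bottom A mm 0 top bottom [10.2399 10.0947  9.9729 10.5354]
t 23.12 p A,U,Y mm [ 1.7594 -0.3925 -0.5379] F A,U,Y [ 6.3785 -2.6156  0.0306] w 18.613749824007396
```

Emit:
{"api": "play_rows", "payload": {"motion": [[0,0.0016,-0.0011,0,10],[0,0.0016,-0.0011,0,10],[0,0.0016,-0.0011,0,10],[0,0,0,0,10]]}}

```text
time: 23.62
tool_pos: [0.4496, 0.0178, 0.2209]
tcp_rot: [-2.175, -2.264, 0.003]
wrist_force: [-0.6, 0.1, -1.6]
width: 0.217
```

```bash
python3 tilt.py
```

```text
side bottom A mm 0 top bottom [9.919  9.7425 9.5138 9.8773]
t 23.73 p A,U,Y mm [ 3.0427 -0.3915 -0.4423] F A,U,Y [-0.6911 -1.4843  0.0124] w 19.00885672314729
```

Emit:
{"api": "play_rows", "payload": {"motion": [[0,0.0025,-0.0017,0,10],[0,0.0025,-0.0017,0,10],[0,0.0025,-0.0017,0,10],[0,0.0025,-0.0017,0,10],[0,0,0,0,10]]}}

```text
time: 24.35
tool_pos: [0.4524, 0.0181, 0.2232]
tcp_rot: [-2.166, -2.255, 0.023]
wrist_force: [-15.0, 0.3, -4.9]
width: 0.211
```

```bash
python3 tilt.py
```

```text
side bottom A mm 0 top bottom [8.294  7.7492 7.8985 7.9615]
t 24.45 p A,U,Y mm [ 6.5843 -0.1058 -0.3202] F A,U,Y [-16.416    1.9322  -1.4486] w 18.19429843525886
```

Emit:
{"api": "play_rows", "payload": {"motion": [[0,-0.005,0.0034,0,10],[0,-0.005,0.0034,0,10],[0,-0.005,0.0034,0,10],[0,-0.005,0.0034,0,10],[0,0,0,0,10]]}}

```text
time: 25.08
tool_pos: [0.4481, 0.0175, 0.2203]
tcp_rot: [2.167, 2.255, 0.021]
wrist_force: [9.6, 0.7, 7.6]
width: 0.21
```

```bash
python3 tilt.py
```

```text
side bottom A mm 0 top bottom [10.2545 10.1797 10.0009 10.5223]
t 25.18 p A,U,Y mm [ 1.4181 -0.0136 -0.728 ] F A,U,Y [11.2363  0.5846  0.1755] w 17.883712562399406
```

Emit:
{"api": "play_rows", "payload": {"motion": [[0,-0.0025,0.0017,0,10],[0,0,0,0,10]]}}

```text
time: 25.42
tool_pos: [0.4476, 0.0174, 0.2199]
tcp_rot: [2.165, 2.253, 0.026]
wrist_force: [11.4, 1.2, 9.9]
width: 0.213
```

```bash
python3 tilt.py
```

```text
side bottom A mm 0 top bottom [10.7054 10.5021 10.1343 10.6726]
t 25.52 p A,U,Y mm [ 0.8021 -0.0173 -0.8006] F A,U,Y [14.7676  0.9367  0.4563] w 18.27806441827724
```

Emit:
{"api": "play_rows", "payload": {"motion": [[0,0.0055,-0.0038,0,10],[0,0.0055,-0.0038,0,10],[0,0.0055,-0.0038,0,10],[0,0.005,-0.0035,0,10],[0,0,0,0,10]]}}

```text
time: 26.15
tool_pos: [0.452, 0.0181, 0.2229]
tcp_rot: [-2.167, -2.255, 0.022]
wrist_force: [-12.1, -0.3, -4.0]
width: 0.207
```

```bash
python3 tilt.py
```

```text
side bottom A mm 0 top bottom [8.2378 8.214  8.3218 8.3033]
t 26.25 p A,U,Y mm [ 6.0824 -0.1011 -0.3257] F A,U,Y [-14.1334   3.6279   0.0368] w 17.930873058082994
```

Emit:
{"api": "play_rows", "payload": {"motion": [[0,-0.0055,0.0038,0,10],[0,-0.0055,0.0038,0,10],[0,-0.0055,0.0038,0,10],[0,-0.005,0.0035,0,10],[0,0,0,0,10]]}}

```text
time: 26.88
tool_pos: [0.4472, 0.0174, 0.2197]
tcp_rot: [2.165, 2.253, 0.025]
wrist_force: [11.6, 0.7, 10.7]
width: 0.211
```

```bash
python3 tilt.py
```

```text
side bottom A mm 0 top bottom [10.9511 10.4965 11.2897 10.757 ]
t 26.98 p A,U,Y mm [ 0.3714 -0.0179 -0.844 ] F A,U,Y [17.7095  3.0015  0.4232] w 18.15715757333831
```

Emit:
{"api": "play_rows", "payload": {"motion": [[0,0.0055,-0.0038,0,10],[0,0.0055,-0.0038,0,10],[0,0,0,0,10],[0,0,0,0,24],[0,0,0,0,32]]}}

```text
time: 27.6
tool_pos: [0.4478, 0.0177, 0.2193]
tcp_rot: [-2.175, -2.263, 0.004]
wrist_force: [0.3, -1.1, -0.1]
width: 0.377
```

Emit:
{"api": "play_rows", "payload": {"motion": [[0,0,0,0,45],[0,0,0,0,45],[0,0,-0.02,0,45],[0,0,-0.05,0,45],[0,0,-0.05,0,45]]}}

```text
time: 28.22
tool_pos: [0.4485, 0.0178, 0.3413]
tcp_rot: [-2.176, -2.264, 0.002]
wrist_force: [0.6, -0.1, 0.5]
width: 0.527
```

Emit:
{"api": "play_rows", "payload": {"motion": [[-0.06,0,-0.02,0,45],[-0.06,0,0,0,45],[-0.06,0,0,0,45],[-0.06,0,0,0,45],[0,0,0,0,45]]}}

```text
time: 28.85
tool_pos: [0.458, -0.2249, 0.3596]
tcp_rot: [-2.182, -2.258, 0.002]
wrist_force: [0.2, 0.5, 0.5]
width: 0.525
```

```bash
cat >lev.py <<'E'
from tilt import *
s,t=read_camera("side"),read_camera("top");tilt(s,t)
print(read_state()["tool_pos"],read_state()["wrist_force"])
cv2.imwrite("pics/sideF.png",s[:,:,::-1]);cv2.imwrite("pics/topF.png",t[:,:,::-1])
out=[]
for n,im,(r,c) in(("side",s,(185,225)),("top",t,(220,325))):
    v=cv2.resize(im[r:r+60,c:c+80],None,fx=5,fy=5,interpolation=cv2.INTER_CUBIC)
    for a,col in((1.0,(255,0,0)),(1.1,(255,255,0)),(1.2,(0,255,0))):
        p=(proj(n,hub+M@ball(a))-[c,r]+.5)*5;cv2.circle(v,tuple(int(x) for x in p),2,col,-1);print(n,a,p)
    out.append(v)
cv2.imwrite("pics/s8.png",np.hstack(out)[:,:,::-1])
E
python3 lev.py
```

```text
side bottom A mm 0 top bottom [10.0089  9.9675  9.5601 10.336 ]
[ 0.4583 -0.2216  0.3599] [-0.153   0.3134  0.3941]
side 1.0 [180.7687  -1.3507]
side 1.1 [184.3942  -5.6432]
side 1.2 [189.0503  -8.3617]
top 1.0 [189.9339 175.8216]
top 1.1 [173.4869 171.9533]
top 1.2 [157.8627 167.1656]
```

View pics/s8.png

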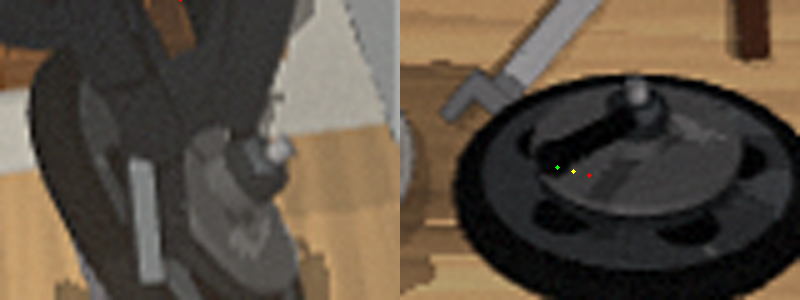

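```bash
python3 -c "
from workcell import *
print(finish_job())"
```

```text
the job is handed in; nothing more can be done
None
```

I rocked the slack wheel, swung the lever to its stop, pushed the wheel to and fro again, and handed the job in at about 29 s. No verdict was reported.

- **Feeling the play:** I pinched the top of the tyre and rocked it end to end. The first stroke towards the lever side was light, so I added an extra stroke pair. The tyre swung about 7.7 mm in all, as expected for the full play (8 mm).
- **Lever:** I swung it clockwise with closed fingers against a steady 3–4 N. At the stop the resistance rose to 10.5 N with hardly any movement, so I stopped there. In the last top picture the ball sits where 1.2 rad puts it.
- **Checking the play is gone:** I pinched the tyre again and pushed it to and fro twice with about 11–18 N each way. It moved about 2.4 mm in total and came back to the middle when released.
- **One figure off:** the stated springiness would give only about 1.7 mm for those forces. The difference is close to my roughly 0.5 mm edge-measuring error. The lever's position and the force rise both say it is at its stop, so I left it there.
- **End state:** the gripper is open and clear of everything, with the wrist force near zero. I saw no sign that the arm touched anything but the tyre and lever, but I did not compare before and after pictures of the loose things.

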